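Find the stamped gauge case and push it to the dispatch line

ROBOT

A 7-joint arm with a two-finger parallel gripper is mounted at the origin on the work surface. World frame = base frame: x ahead of the robot, y to its left, z up, the work surface at z = 0. Lengths are in m, angles in rad, forces in N, time in s.
With the tool pointing down it reaches from about 0.4 to 0.75 m from the base axis. Payload 19.5 kg.
Tool frame: the origin (TCP) lies between the finger pads; the fingertips stand 22 mm ahead of it and the grasp point (between the pads) lies 3 mm ahead of it; z points along the fingers, y is the line along which they close (so a half turn about z gives the same grasp; the last joint's range is limited). The gripper opens to 85 mm and grips with 20 to 120 N. Pads are 22 mm wide; open, the fingers measure 114 mm over their backs; the gripper's body (76 mm by 85 mm) begins 54 mm behind the grasp point. The pads swing forward as they close: fully open they stand 13 mm farther back than shut.
Start: joints at [1.169, 0.707, -0.028, 1.485, 0.022, 0.951, -0.075], TCP at [0.202, -0.538, 0.253] pointing down, gripper open.
Joint ranges: [-2.71, 2.71], [-0.32, 2.16], [-1.57, 1.52], [0, 2.45], [-1.46, 4.6], [0, 2.02], [-2.83, 2.83]. Speed limits (rad/s): [1.89, 1.89, 2.57, 2.57, 3.01, 3.01, 3.01].

INTERFACE

Orientations are given as a rotation vector (axis times angle).
In Python, from plant import ctrl, optics gives the robot as it stands. The module is installed in compiled form; this text tells all that it offers.
- The arm moves only by the shell command python3 -m pendant 'ROWS' [FORCE]. ROWS is JSON, one flat list of numbers, 7 for each row, row after row: the shift along the tool's x, y, z in units of 0.2 m (1.0 is 0.2 m), then the turn, a rotation vector about the tool's x, y, z in units of pi rad (1.0 is pi rad), then the closure, from -1 (fully open) to 1 (shut). In form: [dx, dy, dz, ax, ay, az, hand, dx, dy, dz, ax, ay, az, hand, ...]. A call has 1 to 20 rows; each row shifts and turns the commanded pose from where the row before left it, along the tool's axes as they then stand; what a row does not reach is not made up. A row lasts 1/10 s, in which the tool goes at most 50 mm and 8.59 degrees, less where a joint would pass 70% of its speed; a pose out of reach is approached as far as the arm can. A call with a number of a shift or a turn outside -1 to 1 is refused whole. A call with a gripper value outside its range is refused whole. The fingers move at their own pace and stop on an object; FORCE is the grip in N (left out, the last holds). Time passes only in rows, so rows that do not move let the fingers close. It gives the time, the measured TCP pose, the force, the opening and the grip force at its end, in the units of the state.
- ctrl.state(): the state, without advancing time (a new reading comes with each control period).
- optics.read_camera(name): name is "side" or "top"; returns a dict with "color" (480x640x3 uint8, red, green, blue), "z_map" (480x640 float32, m along the optical axis (not along the pixel's ray), 0 where there is no reading), "K" (3x3 intrinsics, pixels), "cam_to_world" (4x4, takes a point from camera to world coordinates). Camera axes: x right, y down, z forward; pixel columns grow to the right and rows downward; lengths in m; the calibration is good to about 2 mm. A picture is of the moment at which its call begins.
- ctrl.close_job(): hands the job in; it is judged then, once.
The state is a dict: "time_s": time; "joints": joint angles; "qd": joint speeds; "effort": joint torques, N m; "tool_pos": TCP position; "tool_rot": TCP orientation; "force": force on the tool from outside, world axes, zero at the start; "ft_torque": the same for the moment, N m; "width": finger opening in m; "finger_force": force on a finger pad.
Only numpy, scipy, OpenCV 4.12 (cv2) and the standard library are available. Lean on these libraries where they do the work, as an engineer would, in place of code of your own. Each camera call takes 0.05 s, during which the arm holds its last target. There are 200 camera calls.

TASK

One of the two closed wooden gauge cases on the inspection table has a round stamp on its underside. With pushes of the fingers only, tip first one case and then the other over onto its side to see which has the stamp; after both are down, slide the stamped one, still lying on its side, until it lies across the dark dispatch line with the line running under about its middle. Leave the other case lying where it fell, do not grasp or lift anything, and do not disturb the bottle, the cup or the metal ring.

Things in the scene. Friction and masses are not known exactly. Their poses are not given: they have to be found in the camera images.
- case_a: One of two like cases, on the left or the right: closed, empty pale wooden case, a plain box 90 (own x) x 110 (own y) x 140 (own z) mm, 0.3 to 0.6 kg, loose, upright at the start, own x roughly along world x (away from the robot); dark seam, two flat brass latches on its +x face. Origin: centre of its underside. Pushed near the top it tips, pushed low it slides.
- case_b: The other case, the same as case_a in size, looks and mass range, origin likewise. Pushed near the top of its +x face, towards the robot, either case tips about its bottom edge at -x (balance point 33 degrees), falls onto its side by itself and then shows its underside towards +x, to the front camera.
- case_a_mid (a point): The middle of case_a, 70 mm above its underside.
- case_b_mid (a point): The middle of case_b, 70 mm above its underside.
- stamp (a point): Centre of the round stamp, a dark ring 72 mm across with a 30 mm dark dot in it, at the centre of the underside of one of the two cases (the case whose origin it coincides with). The other underside is blank wood. Not visible until that case is tipped.
- dispatch_line: The dispatch line: a flat dark strip on the white table, 360 mm long (own x, roughly world x) and 30 mm wide (own y), flush, nothing to bump into. It lies between the two cases. Origin: its centre.
- bottle: Bystander: pale plastic water bottle with a paper label, 64 mm across, 200 mm tall, loose, on the far left. Origin: centre of its underside.
- cup: Bystander: white plastic cup, 72 mm across the rim, 85 mm tall, loose, on the far right. Origin: centre of its underside.
- flange: Bystander: turned aluminium ring, 70 mm outside, 44 mm inside, 30 mm tall, loose, beyond the far end of the dispatch line. Origin: centre of its underside.
Things that resemble listed ones, but are neither listed nor needed, are in the scene too. Leave any green or red look-alike of the case_b alone.

How it is judged:
By the outcome, as a careful person would: the job done as asked, in the order asked, and still so for the second after the job is handed in, with the robot touching nothing.
It also fails if it takes over 64 s, if anything falls off the work surface, if the arm or the gripper's body presses on something with over 40 N, if the wrist force passes 120 N, or if a joint passes its speed limit or range.

## Working session

There is one attempt and no reset: what is moved stays moved. The work goes in short steps, Python scripts to look and compute and a shell command to move; the robot and the scene stay as the last step left them, time stands still between calls to the robot, and variables do not carry over. Pictures are saved under pics/ and viewed, at most 10 in all, crops included, and the job is handed in when it is done.

```bash
mkdir -p pics
cat > h.py <<'E'
import numpy as np,cv2
from plant import ctrl,optics
def snap(n,tag):
    d=optics.read_camera(n); np.savez(f'pics/{tag}.npz',**d); cv2.imwrite(f'pics/{tag}.png',d['color'][:,:,::-1]); return d
def pt(d,u,v):
    z=d['z_map'][int(v),int(u)];K=d['K'];T=d['cam_to_world']
    p=np.linalg.inv(K)@[u,v,1]*z; return (T[:3,:3]@p+T[:3,3]).round(3)
def ld(tag): return dict(np.load(f'pics/{tag}.npz'))
E
python3 -c "
from h import *
for n in ('top','side'):
    d=snap(n,n+'0');print(d['cam_to_world'].round(3).tolist(),d['K'].tolist())
s=ctrl.state();print(s)
a=np.hstack([cv2.imread('pics/top0.png'),cv2.imread('pics/side0.png')])
"
```

```text
[[-0.023, -0.996, 0.081, 0.341], [-1.0, 0.021, -0.023, 0.02], [0.021, -0.081, -0.996, 1.481], [0.0, 0.0, 0.0, 1.0]] [[472.0161357026263, 0.0, 324.018741368325], [0.0, 472.0161357026263, 238.6298173247456], [0.0, 0.0, 1.0]]
[[-0.672, -0.372, 0.64, -0.519], [-0.74, 0.325, -0.588, 0.952], [0.011, -0.869, -0.494, 0.836], [0.0, 0.0, 0.0, 1.0]] [[610.352698912648, 0.0, 324.04427185017653], [0.0, 610.352698912648, 240.4555561904805], [0.0, 0.0, 1.0]]
{'time_s': 0.1, 'joints': array([ 1.16928812,  0.7069892 , -0.0275975 ,  1.48490608,  0.02199364,
        0.95090516, -0.07548876]), 'qd': array([ 0.00067907, -0.00214818, -0.00014721, -0.00056337, -0.0003291 ,
        0.00161731, -0.00090976]), 'effort': array([ 2.59340188e-03, -8.84288406e+01,  1.23690169e+00, -2.36450976e+01,
        1.71113585e-02,  5.07648962e-03,  1.89693168e-06]), 'tool_pos': array([ 0.20238078, -0.538     ,  0.25291487]), 'tool_rot': array([-3.09002246e+00, -5.61969682e-01,  3.05621943e-04]), 'force': array([-0.51401492,  0.29837698, -0.46199481]), 'ft_torque': array([-0.02410274, -0.02768211,  0.0218508 ]), 'finger_force': 0.0, 'width': 0.08510705795410857}
```

View pics/top0.png

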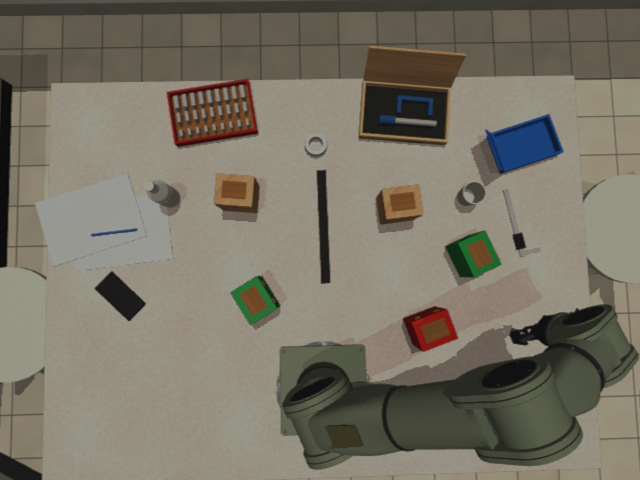

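View pics/side0.png

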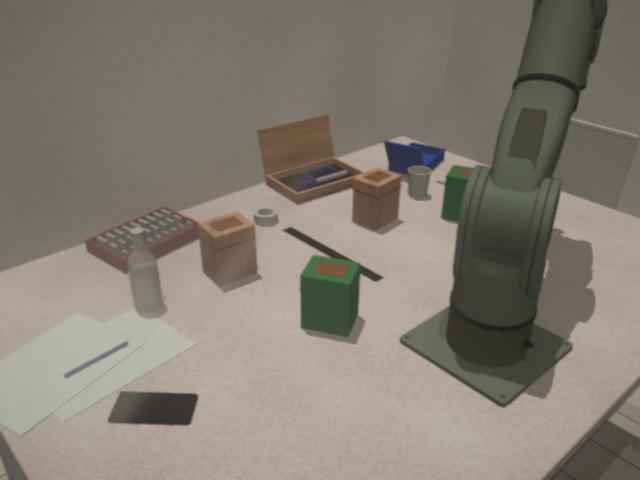

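The top view shows left case ~(236,190), right case ~(402,203), the line from (321,171) to (325,282), bottle (158,190), cup (472,193) and ring (316,145). The side camera looks from the robot's side (-x, +y), so it can't see +x faces. I'll measure the clearances next.

Run:
```python
from h import *
d=ld('top0');K=d['K'];T=d['cam_to_world']
def P(z=None):
    v,u=np.mgrid[:480,:640];Z=d['z_map'];p=np.stack([(u-K[0,2])/K[0,0]*Z,(v-K[1,2])/K[1,1]*Z,Z],-1)
    return p@T[:3,:3].T+T[:3,3]
W=P()
for n,(a,b,c,e),zr in [('A',(205,165,265,220),(.13,.15)),('B',(370,175,430,230),(.13,.15)),('line',(310,165,335,290),None),('bottle',(140,170,185,215),(.02,.3)),('bottop',(140,170,185,215),(.17,.3)),('cup',(455,178,490,212),(.03,.12)),('ring',(300,130,332,160),(.015,.05)),('redtray',(160,75,262,150),(.01,.2)),('box',(352,90,455,147),(.015,.3)),('greenR',(440,225,505,285),(.12,.16)),('greenL',(225,270,285,330),(.12,.16)),('red',(400,305,460,352),(.1,.16))]:
    w=W[b:e,a:c].reshape(-1,3);col=d['color'][b:e,a:c].reshape(-1,3)
    m=(col.max(1)<70)&(abs(w[:,2])<.02) if zr is None else (w[:,2]>zr[0])&(w[:,2]<zr[1])&(d['z_map'][b:e,a:c].ravel()>0)
    q=w[m]
    if len(q)<5: print(n,'none');continue
    r=cv2.minAreaRect(q[:,:2].astype(np.float32))
    print(n,len(q),np.percentile(q,2,axis=0).round(3),np.percentile(q,98,axis=0).round(3),np.round(r[0],3),np.round(r[1],3),round(r[2],1))
```

```text
A 1201 [0.552 0.191 0.132] [0.639 0.297 0.144] [0.596 0.245] [0.111 0.091] 84.9
B 1178 [ 0.508 -0.292  0.132] [ 0.597 -0.186  0.144] [ 0.553 -0.24 ] [0.091 0.111] 6.6
line 956 [ 0.331 -0.025 -0.007] [0.672 0.003 0.005] [ 0.502 -0.011] [0.356 0.028] 1.1
bottle 655 [0.569 0.435 0.029] [0.627 0.486 0.201] [0.599 0.463] [0.058 0.063] 54.3
bottop 119 [0.587 0.454 0.173] [0.613 0.48  0.203] [0.601 0.467] [0.028 0.027] 69.2
cup 355 [ 0.552 -0.501  0.031] [ 0.619 -0.435  0.087] [ 0.585 -0.47 ] [0.072 0.069] 89.4
ring 262 [ 0.726 -0.026  0.017] [0.792 0.037 0.034] [0.76  0.007] [0.066 0.069] 88.8
redtray 3656 [0.773 0.202 0.01 ] [0.959 0.459 0.045] [0.858 0.329] [0.196 0.261] 8.6
box 1537 [ 0.76  -0.419  0.015] [ 0.924 -0.138  0.039] [ 0.854 -0.28 ] [0.283 0.175] 84.8
greenR 1247 [ 0.341 -0.507  0.125] [ 0.455 -0.402  0.144] [ 0.398 -0.457] [0.11  0.093] 23.7
greenL 1268 [0.224 0.138 0.132] [0.338 0.245 0.144] [0.28  0.192] [0.11  0.091] 31.1
red 1380 [ 0.134 -0.372  0.107] [ 0.237 -0.258  0.144] [ 0.185 -0.317] [0.094 0.111] 18.4
```

A can be tipped towards -y: the gap to the bottle is 135 mm, and its underside would then face the side camera. B can be tipped towards the robot as described. I'll turn the tool so its y runs along A's face and raise it.

```bash
cat >> h.py <<'E'
from scipy.spatial.transform import Rotation as R
def go(x,y,z,yaw=None,verbose=1):
    "shift (units of .2 m, tool axes) and turn (units of pi) to a target TCP; yaw of tool x in deg"
    s=ctrl.state();r=R.from_rotvec(s['tool_rot']);dw=np.array([x,y,z])-s['tool_pos']
    print('t',round(s['time_s'],2),'tcp',s['tool_pos'].round(3),'w',round(s['width'],3),'F',s['force'].round(1))
    print(' shift',(r.inv().apply(dw)/.2).round(3))
    if yaw is not None:
        a=np.radians(yaw);t=R.from_matrix(np.array([[np.cos(a),np.sin(a),0],[np.sin(a),-np.cos(a),0],[0,0,-1]]).T)
        print(' turn',((r.inv()*t).as_rotvec()/np.pi).round(4),'shift after turn',(t.inv().apply(dw)/.2).round(3))
E
python3 -m pendant '[0,0,-0.03,0,0,-0.04,0, 0,0,-0.03,0,0,-0.04,0, 0,0,-0.03,0,0,-0.04,0, 0,0,-0.03,0,0,-0.04,0, 0,0,-0.03,0,0,-0.04,0, 0,0,-0.03,0,0,-0.04,0, 0,0,-0.03,0,0,-0.04,0, 0,0,-0.03,0,0,-0.04,0, 0,0,-0.03,0,0,-0.04,0]'
python3 -c "
from h import *
go(0.604,0.345,0.29,84.9)"
```

```text
time_s: 1.0
tool_pos: [0.2024, -0.5381, 0.3073]
tool_rot: [-2.303, -2.136, -0.0]
force: [-0.1, -0.4, 1.1]
width: 0.043
finger_force: 0.0
t 1.0 tcp [ 0.202 -0.538  0.307] w 0.043 F [-0.1 -0.4  1.1]
 shift [4.553 1.672 0.088]
 turn [-0.0001 -0.0002  0.0045] shift after turn [4.577 1.608 0.086]
```

```bash
python3 -m pendant '[0.2,0.07,0,0,0,0,0, 0.2,0.07,0,0,0,0,0, 0.2,0.07,0,0,0,0,0, 0.2,0.07,0,0,0,0,0, 0.2,0.07,0,0,0,0,0, 0.2,0.07,0,0,0,0,0, 0.2,0.07,0,0,0,0,0, 0.2,0.07,0,0,0,0,0, 0.2,0.07,0,0,0,0,0, 0.2,0.07,0,0,0,0,0, 0.2,0.07,0,0,0,0,0, 0.2,0.07,0,0,0,0,0, 0.2,0.07,0,0,0,0,0, 0.2,0.07,0,0,0,0,0, 0.2,0.07,0,0,0,0,0, 0.2,0.07,0,0,0,0,0, 0.2,0.07,0,0,0,0,0, 0.2,0.07,0,0,0,0,0, 0.2,0.07,0,0,0,0,0, 0,0,0,0,0,0,0]'
python3 -c "
from h import *
go(0.604,0.345,0.145,84.9)"
```

```text
time_s: 3.0
tool_pos: [0.5285, 0.2031, 0.3063]
tool_rot: [-2.301, -2.135, -0.001]
force: [0.3, -0.4, -0.9]
width: 0.0429
finger_force: 0.0
t 3.0 tcp [0.528 0.203 0.306] w 0.043 F [ 0.3 -0.4 -0.9]
 shift [0.734 0.325 0.808]
 turn [-0.0005 -0.0007  0.0045] shift after turn [0.74  0.313 0.806]
```

```bash
python3 -m pendant '[0.185,0.08,0,0,0,0.001,0, 0.185,0.08,0,0,0,0.001,0, 0.185,0.08,0,0,0,0.001,0, 0.185,0.08,0,0,0,0.001,0, 0,0,0.16,0,0,0,0, 0,0,0.16,0,0,0,0, 0,0,0.16,0,0,0,0, 0,0,0.16,0,0,0,0, 0,0,0.16,0,0,0,0, 0,0,0,0,0,0,0]'
python3 -c "
from h import *
go(0.604,0.345,0.145,84.9)
snap('side','s1')
snap('top','t1')"
```

```text
time_s: 4.0
tool_pos: [0.6024, 0.3371, 0.1434]
tool_rot: [-2.321, -2.116, 0.01]
force: [-0.3, -0.5, -0.2]
width: 0.0427
finger_force: 0.0
t 4.0 tcp [0.602 0.337 0.143] w 0.043 F [-0.3 -0.5 -0.2]
 shift [ 0.04   0.004 -0.008]
 turn [-0.0017  0.0013 -0.001 ] shift after turn [ 0.04   0.005 -0.008]
```

View pics/s1.png

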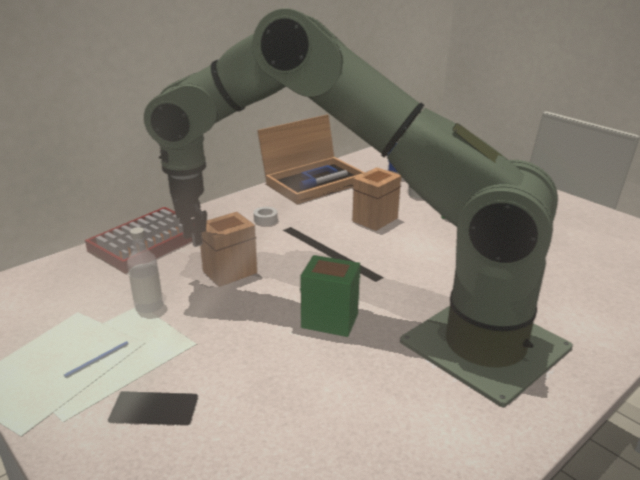

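```bash
python3 -m pendant '[-0.03,0,0,0,0,0,0, -0.03,0,0,0,0,0,0, -0.03,0,0,0,0,0,0, -0.03,0,0,0,0,0,0, -0.025,0,-0.01,0,0,0,0, -0.025,0,-0.015,0,0,0,0, -0.025,0,-0.018,0,0,0,0, -0.025,0,-0.018,0,0,0,0]'
python3 -c "
from h import *
go(0.604,0.345,0.145,84.9)
d=snap('side','s2')
cv2.imwrite('pics/s2c.png',cv2.resize(d['color'][180:320,120:320,::-1],None,fx=3,fy=3))"
```

```text
time_s: 4.9
tool_pos: [0.5998, 0.2944, 0.1601]
tool_rot: [-2.321, -2.117, -0.001]
force: [-0.2, 1.9, 2.1]
width: 0.0427
finger_force: 1.5
t 4.9 tcp [0.6   0.294 0.16 ] w 0.043 F [-0.2  1.9  2.1]
 shift [ 0.254 -0.002  0.076]
 turn [ 0.0001 -0.0002 -0.001 ] shift after turn [ 0.254 -0.001  0.076]
```

View pics/s2c.png

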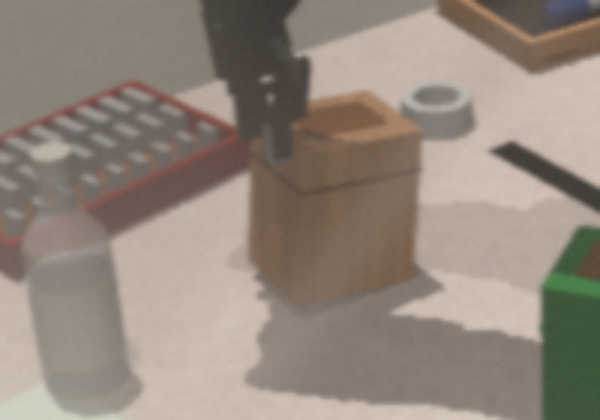

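It is tipping: the near bottom edge at crop (300,310) has lifted off its shadow. I'll keep pushing.

```bash
python3 -m pendant '[-0.03,0,-0.018,0,0,0,0, -0.03,0,-0.016,0,0,0,0, -0.03,0,-0.015,0,0,0,0, -0.03,0,-0.012,0,0,0,0, -0.03,0,-0.01,0,0,0,0, -0.03,0,-0.008,0,0,0,0, -0.03,0,-0.006,0,0,0,0, -0.03,0,-0.004,0,0,0,0, -0.03,0,-0.003,0,0,0,0, -0.03,0,0,0,0,0,0, -0.03,0,0,0,0,0,0, -0.03,0,0,0,0,0,0]'
python3 -c "
from h import *
go(0.604,0.345,0.145,84.9)
d=snap('side','s3')
cv2.imwrite('pics/s3c.png',cv2.resize(d['color'][180:320,120:320,::-1],None,fx=3,fy=3))"
```

```text
time_s: 6.15
tool_pos: [0.593, 0.2222, 0.1778]
tool_rot: [-2.322, -2.116, 0.001]
force: [0.6, 0.7, 1.0]
width: 0.0429
finger_force: 0.3
t 6.15 tcp [0.593 0.222 0.178] w 0.043 F [0.6 0.7 1. ]
 shift [ 0.616 -0.002  0.164]
 turn [-0.0001  0.0001 -0.0011] shift after turn [0.616 0.    0.164]
```

View pics/s3c.png

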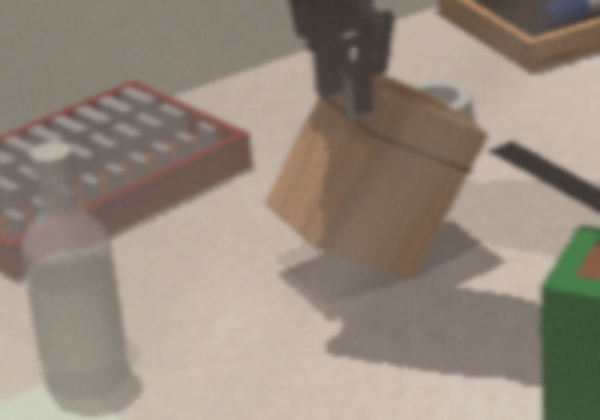

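About 33° over and clear of the ring. Pushing on past the balance point.

```bash
python3 -m pendant '[-0.03,0,0,0,0,0,0, -0.03,0,0,0,0,0,0, -0.03,0,0,0,0,0,0, -0.03,0,0,0,0,0,0, -0.03,0,0,0,0,0,0, 0,0,0,0,0,0,0, 0,0,0,0,0,0,0, 0,0,0,0,0,0,0, 0,0,-0.2,0,0,0,0, 0,0,-0.2,0,0,0,0, 0,0,-0.2,0,0,0,0, 0,0,0,0,0,0,0]'
python3 -c "
from h import *
go(0.604,0.345,0.145,84.9)
d=snap('side','s4');snap('top','t4')
cv2.imwrite('pics/s4c.png',cv2.resize(d['color'][180:320,120:320,::-1],None,fx=3,fy=3))"
```

```text
time_s: 7.4
tool_pos: [0.5914, 0.194, 0.3029]
tool_rot: [2.32, 2.115, 0.011]
force: [0.8, -0.1, -0.8]
width: 0.0428
finger_force: 0.0
t 7.4 tcp [0.591 0.194 0.303] w 0.043 F [ 0.8 -0.1 -0.8]
 shift [ 0.755 -0.012  0.792]
 turn [ 0.002  -0.0012 -0.0011] shift after turn [ 0.758 -0.004  0.789]
```

View pics/s4c.png

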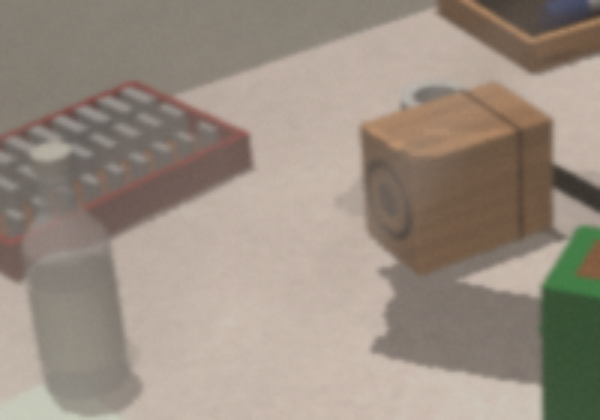

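The ring-and-dot stamp is visible on A's underside at crop (388,200), so A is the stamped case and it is down. Next I tip B towards the robot.

```bash
python3 -m pendant '[0,0,0,0,0,0.04,0, 0,0,0,0,0,0.04,0, 0,0,0,0,0,0.04,0, 0,0,0,0,0,0.04,0, 0,0,0,0,0,0.04,0, 0,0,0,0,0,0.04,0, 0,0,0,0,0,0.04,0, 0,0,0,0,0,0.04,0, 0,0,0,0,0,0.04,0, 0,0,0,0,0,0.04,0, 0,0,0,0,0,0.035,0, 0,0,0,0,0,0,0]'
python3 -c "
from h import *
go(0.634,-0.231,0.3,6.6)"
```

```text
time_s: 8.7
tool_pos: [0.59, 0.1932, 0.2968]
tool_rot: [3.136, 0.173, -0.003]
force: [0.4, -0.1, 0.4]
width: 0.0434
finger_force: 0.0
t 8.7 tcp [0.59  0.193 0.297] w 0.043 F [ 0.4 -0.1  0.4]
 shift [-0.014  2.132 -0.014]
 turn [ 0.0002  0.0005 -0.0016] shift after turn [-0.025  2.132 -0.016]
```

```bash
python3 -m pendant '[0,0.178,0,0,0,0,0, 0,0.178,0,0,0,0,0, 0,0.178,0,0,0,0,0, 0,0.178,0,0,0,0,0, 0,0.178,0,0,0,0,0, 0,0.178,0,0,0,0,0, 0,0.178,0,0,0,0,0, 0,0.178,0,0,0,0,0, 0,0.178,0,0,0,0,0, 0,0.178,0,0,0,0,0, 0,0.178,0,0,0,0,0, 0,0.178,0,0,0,0,0, 0,0,0,0,0,0,0, 0,0,0,0,0,0,0]'
python3 -c "
from h import *
go(0.634,-0.231,0.145,6.6)"
```

```text
time_s: 10.1
tool_pos: [0.6377, -0.2319, 0.2969]
tool_rot: [-3.136, -0.178, 0.002]
force: [0.1, 0.5, 0.6]
width: 0.0426
finger_force: 0.0
t 10.1 tcp [ 0.638 -0.232  0.297] w 0.043 F [0.1 0.5 0.6]
 shift [-0.017 -0.006  0.759]
 turn [-0.0003  0.0004 -0.0005] shift after turn [-0.018 -0.007  0.759]
```

```bash
python3 -m pendant '[0,0,0.152,0,0,0,0, 0,0,0.152,0,0,0,0, 0,0,0.152,0,0,0,0, 0,0,0.152,0,0,0,0, 0,0,0.152,0,0,0,0, 0,0,0,0,0,0,0, -0.03,0,0,0,0,0,0, -0.03,0,0,0,0,0,0, -0.03,0,0,0,0,0,0, -0.03,0,0,0,0,0,0, -0.025,0,-0.01,0,0,0,0, -0.025,0,-0.014,0,0,0,0, -0.025,0,-0.016,0,0,0,0, -0.025,0,-0.016,0,0,0,0]'
python3 -m pendant '[-0.03,0,-0.015,0,0,0,0, -0.03,0,-0.014,0,0,0,0, -0.03,0,-0.012,0,0,0,0, -0.03,0,-0.01,0,0,0,0, -0.03,0,-0.007,0,0,0,0, -0.03,0,-0.005,0,0,0,0, -0.03,0,-0.004,0,0,0,0, -0.03,0,-0.003,0,0,0,0]'
python3 -c "
from h import *
go(0.634,-0.231,0.145,6.6)
d=snap('side','s5')
cv2.imwrite('pics/s5c.png',cv2.resize(d['color'][130:270,260:460,::-1],None,fx=3,fy=3))"
```

```text
time_s: 11.5
tool_pos: [0.5939, -0.2365, 0.1575]
tool_rot: [-3.137, -0.175, -0.0]
force: [1.0, -1.3, -0.1]
width: 0.0426
finger_force: 0.3
time_s: 12.3
tool_pos: [0.546, -0.2419, 0.1711]
tool_rot: [-3.137, -0.175, 0.0]
force: [0.1, 0.5, 0.2]
width: 0.0427
finger_force: 0.3
t 12.3 tcp [ 0.546 -0.242  0.171] w 0.043 F [0.1 0.5 0.2]
 shift [ 0.443 -0.005  0.131]
 turn [-0.      0.0001 -0.0011] shift after turn [ 0.443 -0.004  0.131]
```

View pics/s5c.png

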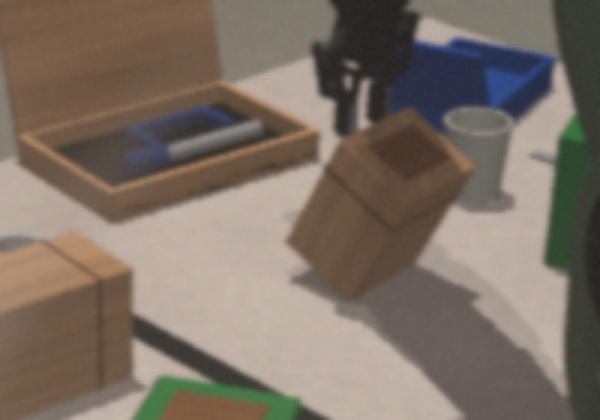

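B is leaning well towards the robot, close to balance. I'll push a little more, let it fall, then raise the tool and measure.

```bash
python3 -m pendant '[-0.03,0,0,0,0,0,0, -0.03,0,0,0,0,0,0, -0.03,0,0,0,0,0,0, -0.03,0,0,0,0,0,0, -0.03,0,0,0,0,0,0, 0,0,0,0,0,0,0, 0,0,0,0,0,0,0, 0,0,0,0,0,0,0, 0,0,-0.2,0,0,0,0, 0,0,-0.2,0,0,0,0, 0,0,-0.2,0,0,0,0, 0,0,0,0,0,0,0]'
python3 - <<'E'
from h import *
go(0.634,-0.231,0.145,6.6)
E
cat > m.py <<'E'
from h import *
import sys
def rects(tag):
    d=ld(tag);K=d['K'];T=d['cam_to_world'];v,u=np.mgrid[:480,:640];Z=d['z_map']
    W=np.stack([(u-K[0,2])/K[0,0]*Z,(v-K[1,2])/K[1,1]*Z,Z],-1)@T[:3,:3].T+T[:3,3]
    for n,x0,x1,y0,y1,za,zb in [('A',.45,.72,-.15,.25,.078,.1),('B',.3,.56,-.35,-.13,.078,.1),('ring',.7,.8,-.06,.06,.018,.05),('bottop',.5,.65,.4,.55,.17,.21),('cup',.5,.65,-.53,-.4,.06,.1)]:
        m=(W[...,0]>x0)&(W[...,0]<x1)&(W[...,1]>y0)&(W[...,1]<y1)&(W[...,2]>za)&(W[...,2]<zb)&(Z>0)
        q=W[m].astype(np.float32)
        if len(q)<20: print(n,len(q));continue
        r=cv2.minAreaRect(q[:,:2]);print(n,len(q),np.round(r[0],3),np.round(r[1],3),round(r[2],1))
snap('top',sys.argv[1]);rects(sys.argv[1])
E
python3 m.py t6
```

```text
time_s: 13.55
tool_pos: [0.5181, -0.2456, 0.2957]
tool_rot: [3.134, 0.175, 0.01]
force: [0.0, -0.1, -0.9]
width: 0.0427
finger_force: 0.0
t 13.55 tcp [ 0.518 -0.246  0.296] w 0.043 F [ 0.  -0.1 -0.9]
 shift [ 0.579 -0.01   0.757]
 turn [ 0.0011 -0.002  -0.0011] shift after turn [ 0.584 -0.006  0.754]Traceback (most recent call last):
  File "m.py", line 11, in <module>
    snap('top',sys.argv[1]);rects(sys.argv[1])
                            ~~~~~^^^^^^^^^^^^^
  File "m.py", line 10, in rects
    r=cv2.minAreaRect(q[:,:2]);print(n,len(q),np.round(r[0],3),np.round(r[1],3),round(r[2],1))
cv2.error: OpenCV(4.12.0) /io/opencv/modules/imgproc/src/convhull.cpp:143: error: (-215:Assertion failed) total >= 0 && (depth == CV_32F || depth == CV_32S) in function 'convexHull'
```

View pics/t6.png

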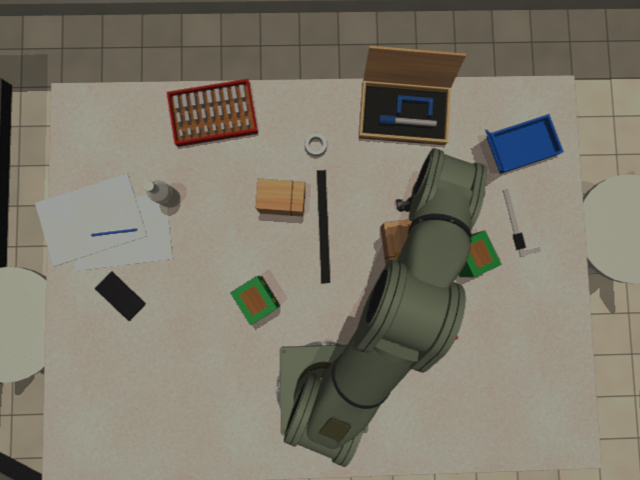

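A lies at pixel (281,197), B is down and partly under the arm, ring and bottle are unmoved. A's height is now 110 mm (its own y is vertical), so I'll fix the measuring range.

```bash
sed -i "s/,-.15,.25,.078,.1)/,-.15,.25,.1,.118)/; s/cv2.minAreaRect(q\[:,:2\])/cv2.minAreaRect(q[:,:2].copy())/" m.py
sed -i "s/^snap(.*/if sys.argv[2]=='1': snap('top',sys.argv[1])\nrects(sys.argv[1])/" m.py; python3 m.py t6 0
```

```text
A 1444 [0.584 0.115] [0.14 0.09] 85.3
B 741 [ 0.445 -0.237] [0.117 0.083] 5.5
ring 256 [0.759 0.007] [0.066 0.069] 89.1
bottop 120 [0.6   0.467] [0.03  0.028] 61.4
cup 19
```

```bash
python3 -m pendant '[0,0,0,0,0,-0.04,0, 0,0,0,0,0,-0.04,0, 0,0,0,0,0,-0.04,0, 0,0,0,0,0,-0.04,0, 0,0,0,0,0,-0.04,0, 0,0,0,0,0,-0.04,0, 0,0,0,0,0,-0.04,0, 0,0,0,0,0,-0.04,0, 0,0,0,0,0,-0.04,0, 0,0,0,0,0,-0.04,0, 0,0,0,0,0,-0.037,0, 0,0,0,0,0,0,0]'
python3 -c "
from h import *
go(0.593,0.228,0.295,85.3)"
```

```text
time_s: 14.8
tool_pos: [0.5166, -0.2451, 0.2902]
tool_rot: [-2.311, -2.125, 0.0]
force: [0.2, 0.4, -0.1]
width: 0.0428
finger_force: 0.0
t 14.8 tcp [ 0.517 -0.245  0.29 ] w 0.043 F [ 0.2  0.4 -0.1]
 shift [ 2.389  0.182 -0.022]
 turn [-0.0004 -0.0003 -0.0006] shift after turn [ 2.389  0.187 -0.024]
```

```bash
python3 -m pendant '[0.2,0.015,0,0,0,0,0, 0.2,0.015,0,0,0,0,0, 0.2,0.015,0,0,0,0,0, 0.2,0.015,0,0,0,0,0, 0.2,0.015,0,0,0,0,0, 0.2,0.015,0,0,0,0,0, 0.2,0.015,0,0,0,0,0, 0.2,0.015,0,0,0,0,0, 0.2,0.015,0,0,0,0,0, 0.2,0.015,0,0,0,0,0, 0.2,0.015,0,0,0,0,0, 0.2,0.015,0,0,0,0,0, 0,0,0,0,0,0,0, 0,0,0,0,0,0,0]'
python3 m.py t7 1
python3 -c "
from h import *
go(0.593,0.228,0.08,85.3)"
```

```text
time_s: 16.2
tool_pos: [0.5936, 0.2307, 0.2903]
tool_rot: [-2.316, -2.122, 0.002]
force: [-0.2, -1.1, 0.3]
width: 0.0427
finger_force: 0.0
A 993 [0.583 0.107] [0.124 0.09 ] 84.7
B 1737 [ 0.436 -0.253] [0.14  0.111] 6.1
ring 254 [0.759 0.007] [0.066 0.069] 89.3
bottop 118 [0.601 0.468] [0.029 0.028] 69.9
cup 205 [ 0.586 -0.469] [0.068 0.071] 0.3
t 16.25 tcp [0.594 0.23  0.291] w 0.043 F [-0.3  0.3  0.6]
 shift [-0.008 -0.003  1.053]
 turn [-0.0002  0.0002 -0.0021] shift after turn [-0.008 -0.004  1.053]
```

```bash
python3 -m pendant '[0,0,0.15,0,0,0,0, 0,0,0.15,0,0,0,0, 0,0,0.15,0,0,0,0, 0,0,0.15,0,0,0,0, 0,0,0.15,0,0,0,0, 0,0,0.15,0,0,0,0, 0,0,0.15,0,0,0,0, 0,0,0,0,0,0,0]'
python3 -m pendant '[-0.05,0,0,0,0,0,0, -0.05,0,0,0,0,0,0, -0.03,0,0,0,0,0,0, -0.03,0,0,0,0,0,0, -0.04,0,0,0,0,0,0, -0.05,0,0,0,0,0,0, -0.05,0,0,0,0,0,0, -0.05,0,0,0,0,0,0, -0.05,0,0,0,0,0,0, -0.05,0,0,0,0,0,0, -0.05,0,0,0,0,0,0, -0.05,0,0,0,0,0,0, -0.05,0,0,0,0,0,0, -0.05,0,0,0,0,0,0, -0.03,0,0,0,0,0,0, 0,0,0,0,0,0,0]'
python3 m.py t8 1
python3 -c "
from h import *
go(0.58,0.071,0.08,85.3)"
```

```text
time_s: 17.05
tool_pos: [0.5927, 0.228, 0.0781]
tool_rot: [-2.317, -2.12, 0.008]
force: [-0.9, 0.1, 1.0]
width: 0.043
finger_force: 0.0
time_s: 18.65
tool_pos: [0.5822, 0.0931, 0.0811]
tool_rot: [2.316, 2.122, -0.001]
force: [0.4, -0.4, -0.2]
width: 0.043
finger_force: 0.0
A 100 [ 0.607 -0.041] [0.025 0.04 ] 7.7
B 1741 [ 0.436 -0.253] [0.14  0.111] 6.3
ring 252 [0.759 0.007] [0.066 0.069] 88.5
bottop 119 [0.601 0.467] [0.029 0.028] 31.1
cup 208 [ 0.585 -0.469] [0.071 0.068] 89.5
t 18.7 tcp [0.582 0.094 0.081] w 0.042 F [ 0.4 -0.1  0.3]
 shift [-0.115 -0.001  0.005]
 turn [-0.0001  0.0002 -0.0015] shift after turn [-0.115 -0.001  0.005]
```

```bash
python3 -m pendant '[-0.02,0,0,0,0,0,0, -0.02,0,0,0,0,0,0, -0.02,0,0,0,0,0,0, -0.02,0,0,0,0,0,0, 0,0,0,0,0,0,0, 0.2,0,0,0,0,0,0, 0.2,0,0,0,0,0,0, 0.1,0,-0.15,0,0,0,0, 0.1,0,-0.2,0,0,0,0, 0.2,0,-0.2,0,0,0,0, 0.2,0,-0.1,0,0,0,0, 0.2,0,0,0,0,0,0, 0.2,0,0,0,0,0,0, 0,0,0,0,0,0,0]'
python3 m.py t9 1
python3 -c "
from h import *
go(0.58,0.071,0.08,85.3)"
```

```text
time_s: 20.1
tool_pos: [0.6026, 0.3582, 0.2057]
tool_rot: [-2.307, -2.128, 0.0]
force: [-0.9, -0.4, -0.9]
width: 0.0427
finger_force: 0.0
A 1431 [ 0.574 -0.006] [0.14  0.091] 85.2
B 1736 [ 0.436 -0.253] [0.14  0.111] 6.1
ring 252 [0.758 0.006] [0.068 0.068] 10.5
bottop 0
cup 212 [ 0.585 -0.469] [0.072 0.069] 88.4
t 20.15 tcp [0.603 0.355 0.206] w 0.043 F [ 0.5 -0.8 -0.7]
 shift [-1.426  0.002  0.628]
 turn [-0.0004 -0.     -0.0003] shift after turn [-1.426 -0.     0.629]
```

A's centre (0.574, -0.006) is about 4 mm from the line. I'll raise the arm clear of the bottle and check once more.

```bash
python3 -m pendant '[0,0,-0.2,0,0,0,0, 0,0,-0.2,0,0,0,0, -0.1,-0.1,0,0,0,0,0, -0.1,-0.2,0,0,0,0,0, 0,-0.2,0,0,0,0,0, 0,-0.2,0,0,0,0,0, 0,-0.2,0,0,0,0,0, 0,0,0,0,0,0,0]'
python3 m.py t10 1
python3 -c "
from h import *
snap('side','s10')"
```

```text
time_s: 20.95
tool_pos: [0.4248, 0.3313, 0.2876]
tool_rot: [-2.311, -2.127, 0.001]
force: [0.4, -0.5, 0.8]
width: 0.0429
finger_force: 0.0
A 1436 [ 0.574 -0.006] [0.14  0.091] 85.3
B 1737 [ 0.436 -0.253] [0.14  0.111] 5.8
ring 250 [0.759 0.007] [0.067 0.066] 0.3
bottop 115 [0.6   0.467] [0.029 0.027] 72.5
cup 208 [ 0.586 -0.469] [0.07  0.069] 11.3
```

View pics/t10.png

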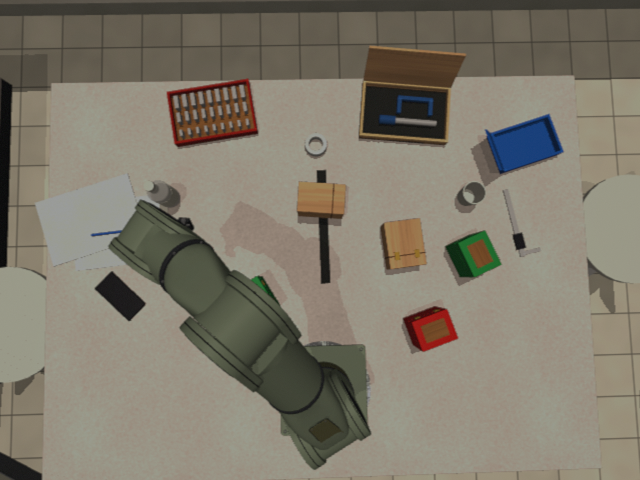

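Case A lies across the line at (322,199), B lies on its side at (405,244), and the bottle, cup and ring are unmoved.

```bash
python3 -c "
from plant import ctrl
print(ctrl.close_job())"
```

```text
the job is handed in; nothing more can be done
None
```

The job is handed in: both cases are down, and the stamped one (the left case, stamp seen on its underside) lies on its side across the dispatch line, its middle about 4 mm off the line's centre; the right case's underside was out of both cameras' view, so I took it as blank by elimination, and the bottle, cup and ring have not moved.

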